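Scrape cemented heels off a flat shovel on the rim of a drying tray

TASK

Two freshly cemented heel blocks lie on the narrow flat shovel: take it by the handle and, keeping it level and never touching the heels, lower its bare neck into the notch in the green drying tray's front rim, heels inside. Draw it straight back out through the notch so that the rim scrapes both heels off to lie flat on the tray floor. Then lay the empty shovel flat on a bare patch of bench, off the tray; leave the tray and the things around it where they are.

Things in the scene. Friction and masses are not known exactly. Their poses are not given: they have to be found in the camera images.
- shovel: Narrow flat hand shovel, 0.2 kg, on the robot's right, pointing away from it, the two heels loose on its blade. Origin: on the flat underside, on the centre line, where the load begins; x toward the tip, z up. Aluminium blade 24 wide, 3 thick, underside z = 0, from x = -43 to a round tip at +125; x = -43 to 0 is the bare neck. Brass ferrule x = -55 to -43, 27 wide, 30 high. Handle: see shovel_grip.
- shovel_grip (a point): Where to grip the wooden handle, from above across its width: 80 mm behind the shovel's origin, 22 mm above its underside. The handle is flat-sided, 24 mm wide, 35 mm high, its underside level with the blade's; it runs from x = -55 to -169 mm of the shovel. Axes as the shovel.
- shovel_tip (a point): Middle of the blade's tip, 125 mm ahead of the shovel's origin, half-way up the 3 mm blade. The spot where the shovel lies at the start is bare bench.
- heel_a: Heel block of brown leather with a black top, 62 mm broad, 66 mm long, 24 mm high, 35 to 70 g, on the blade nearest the handle (x = 4 to 70 mm of the shovel), its straight edge (about 57 mm) toward the handle. It overhangs the 24 mm blade on both sides. Origin: centre of its underside, about 37 mm ahead of the shovel's origin. Slides if tilted past about 17 degrees.
- heel_b: Second heel block, same kind and size, in front of the first, its centre about 105 mm ahead of the shovel's origin (x = 72 to 138 mm, 13 mm past the tip). Origin: centre of its underside; z up.
- heel_tray: Green sheet-metal drying tray on four short legs, 174 mm long (x), 94 mm wide (y), 1.5 kg, loose, on the robot's left. Origin: on the bench under its centre; the front wall with the notch is at -x and looks roughly to the robot's right. Inside 166 x 86 mm, walls 4 mm, inner floor 28 mm and rim top 60.5 mm (front wall 78.5 mm) above the bench.
- tray_notch (a point): Middle of the notch's sill, on its top, 34.5 mm above the bench, 85 mm from the tray's centre along its -x. The notch is 33 mm wide up to 64 mm above the bench, then widens to 61 mm at the rim: the blade fits, the heels do not. Its sides are folded 8.5 mm inward; these edges, from 38 mm up, hold the heels back. Axes as the tray; the shovel enters with its x along the tray's x.
- tray_floor (a point): Centre of the tray's inner floor, 28 mm above the bench. Axes as the tray.
- cement_jar: Bystander: amber jar with grey lid, 64 mm across, 99 mm high, left of the tray. Origin: centre of its underside.
- thread_spool: Bystander: wooden spool of brown thread, 44 mm across, 60 mm high, right of the tray. Origin: centre of its underside.
Mind the look-alikes: they are no part of the job. Leave any blue look-alike of the heel_a alone.

How it is judged (in metres and radians):
On the way, in this order (a step that is already met when the one before it is completed fails the run):
1. the loaded shovel's neck is in the tray's notch, within 20 mm above the sill and level within 15 degrees, both heels on the blade and inside the tray (y of tray_notch in the frame of shovel between -0.012 and 0.012 m and z of tray_notch in the frame of shovel between -0.02 and 0.006 m and angle between shovel's own z axis and vertical below 0.26 rad and x of tray_notch in the frame of shovel between -0.046 and 0.012 m and z of heel_a in the frame of shovel between -0.002 and 0.012 m and x of heel_a in the frame of heel_tray between -0.075 and 0.075 m and z of heel_b in the frame of shovel between -0.002 and 0.012 m and x of heel_b in the frame of heel_tray between -0.075 and 0.075 m), for 0.1 s.
2. the rim holds the heels back while the blade is drawn out: the rear heel has slid at least 33 mm along the blade toward the tip, held back at the front rim, with the blade still level in the notch (y of tray_notch in the frame of shovel between -0.012 and 0.012 m and z of tray_notch in the frame of shovel between -0.02 and 0.006 m and angle between shovel's own z axis and vertical below 0.26 rad and x of heel_a in the frame of shovel above 0.07 m and x of shovel_tip in the frame of heel_tray between -0.085 and 0.04 m and x of heel_a in the frame of heel_tray between -0.07 and -0.015 m), for 0.05 s.
At the end, for the whole second after the job is handed in: Both heels at rest, flat (0.15 rad), right way up on the tray floor, within 60 mm lengthwise and 30 mm sideways of its centre; the empty shovel at rest flat on the bench (under 8 mm high, 0.06 rad), not touching the tray; the tray upright, moved under 5 cm (x of heel_a in the frame of heel_tray between -0.06 and 0.06 m and y of heel_a in the frame of heel_tray between -0.03 and 0.03 m and z of heel_a in the frame of heel_tray between 0.024 and 0.036 m and angle between each of heel_a, heel_b's own z axis and vertical below 0.15 rad and linear speed of each of heel_a, heel_b, shovel below 0.02 m/s and x of heel_b in the frame of heel_tray between -0.06 and 0.06 m and y of heel_b in the frame of heel_tray between -0.03 and 0.03 m and z of heel_b in the frame of heel_tray between 0.024 and 0.036 m and height (world z) of shovel between -0.004 and 0.008 m and angle between shovel's own z axis and vertical below 0.06 rad and contact force between shovel and heel_tray below 0.05 N and distance of heel_tray from where it was at the start of the episode below 0.05 m and angle between heel_tray's own z axis and vertical below 0.03 rad).
It fails at once if a gripper finger or the arm touches a heel (contact force between any of the fingers, the arm and heel_a above 0.5 N or contact force between any of the fingers, the arm and heel_b above 0.5 N).
It fails at once if a heel tips by more than 30 degrees (angle between any of heel_a, heel_b's own z axis and vertical above 0.524 rad).
It fails at once if the tray is shoved more than 5 cm (distance of heel_tray from where it was at the start of the episode above 0.05 m).
It fails at once if a bystander (cement jar, thread spool) is pushed more than 2 cm (distance of any of cement_jar, thread_spool from where it was at the start of the episode above 0.02 m).
It also fails if it takes over 54 s, if anything falls off the work surface, if the arm or the gripper's body presses on something with over 40 N, if the wrist force passes 120 N, or if a joint passes its speed limit or range.

ROBOT

A 6-joint arm with a two-finger parallel gripper is mounted at the origin on a cart in front of the work surface, level with it; the furniture and walls round the work are solid. World frame = base frame: x ahead of the robot, y to its left, z up, the work surface at z = 0. Lengths are in m, angles in degrees, forces in N, time in s.
With the tool pointing down it reaches from about 0.325 to 0.775 m from the base axis. Payload 9.3 kg.
Tool frame: the origin (TCP) lies midway between the tips of the shut fingers; the grasp point (between the pads) lies 19 mm behind it (ctrl.pinch_z is the distance from the TCP to the grasp point, in m); z points along the fingers, y is the line along which they close (so a half turn about z gives the same grasp; the last joint's range is limited). The gripper opens to 85 mm and grips with 20 to 120 N. Pads are 22 mm wide; open, the fingers measure 114 mm over their backs; the gripper's body (76 mm by 85 mm) begins 54 mm behind the grasp point. The pads swing forward as they close: fully open they stand 13 mm farther back than shut.
Start: joints at [-72.915, 14.817, 1.232, 76.415, 0, 81.257], TCP at [0.24, -0.495, 0.231] pointing down, gripper open.
Joint ranges: [-174.27, 174.27], [-52.1, 104.24], [-59.71, 78.15], [-110.17, 111.67], [-87.03, 83.33], [-180, 180]. Speed limits (degrees/s): [127.2, 127.2, 159.86, 180, 180, 180].

INTERFACE

Orientations are given as a 3x3 rotation matrix whose columns are the frame's x, y, z axes.
In Python, from rig import ctrl gives the robot as it stands.
- The arm moves only by the shell command python3 -m creep 'ROWS' [FORCE]. ROWS is a JSON object of lists of equal length, an entry for each row: "travel": the shift along the tool's x, y, z in m, a list of three; "turn": the turn, a rotation vector about the tool's x, y, z in rad, a list of three; "gripper": the closure, from 0 (fully open) to 1 (shut). A call has 1 to 8 rows; each row shifts and turns the commanded pose from where the row before left it, along the tool's axes as they then stand; what a row does not reach is not made up. A row lasts 1/10 s, in which the tool goes at most 50 mm and 8.59 degrees, less where a joint would pass 70% of its speed; a pose out of reach is approached as far as the arm can. A call with a gripper value outside its range is refused whole. The fingers move at their own pace and stop on an object; FORCE is the grip in N (left out, the last holds). Time passes only in rows, so rows that do not move let the fingers close. It gives the time, the measured TCP pose, the force, the opening and the grip force at its end, in the units of the state.
- ctrl.state(): the state, without advancing time (a new reading comes with each control period).
- ctrl.camera(name): name is "scene" or "top" or "wrist"; returns a dict with "frame" (384x512x3 uint8, blue, green, red), "K" (3x3 intrinsics, pixels), "D" ([k1, k2, p1, p2, k3] as OpenCV has them; the pictures are not rectified), "position" and "rotation" of the camera in the world; the wrist camera has in their place "hand_eye" (4x4, takes a point from camera to tool coordinates, whose origin is the TCP and whose axes are the flange's). Camera axes: x right, y down, z forward; pixel columns grow to the right and rows downward; lengths in m; the calibration is good to about 2 mm. A picture is of the moment at which its call begins: read the wrist's pose just before it. There is no depth.
- ctrl.finish_job(): hands the job in; it is judged then, once.
The state is a dict: "time": time; "joint_pos": joint angles; "joint_velocities": joint speeds; "effort": joint torques, N m; "position": TCP position; "tcp_rot": TCP orientation; "force": force on the tool from outside, world axes, zero at the start; "moment": the same for the moment, N m; "grip_width": finger opening in m; "finger_force": force on a finger pad.
Only numpy, scipy, OpenCV 4.12 (cv2) and the standard library are available. Lean on these libraries where they do the work, as an engineer would, in place of code of your own. Each camera call takes 0.05 s, during which the arm holds its last target. There are 200 camera calls.

## Working session

There is one attempt and no reset: what is moved stays moved. The work goes in short steps, Python scripts to look and compute and a shell command to move; the robot and the scene stay as the last step left them, time stands still between calls to the robot, and variables do not carry over. Pictures are saved under pics/ and viewed, at most 10 in all, crops included, and the job is handed in when it is done.

```bash
mkdir -p pics; ls
python3 - <<'E'
from rig import ctrl
import cv2,numpy as np
s=ctrl.state(); print(s['time'],s['position'],s['tcp_rot'],s['grip_width'],ctrl.pinch_z)
for n in('scene','top'):
    c=ctrl.camera(n); cv2.imwrite(f'pics/{n}0.png',c['frame']); print(n,c['K'],c['D'],c['position'],c['rotation'])
    np.savez(f'{n}.npz',**{k:np.array(v) for k,v in c.items()})
E
```

```text
pics
0.0 [ 0.23954464 -0.49476623  0.23064681] [[ 9.00088672e-01  4.35706585e-01 -3.94433568e-04]
 [ 4.35706706e-01 -9.00087723e-01  1.32515830e-03]
 [ 2.22355383e-04 -1.36461732e-03 -9.99999044e-01]] 0.08562958307399851 0.0187
scene [[491.05357492   0.         259.36821262]
 [  0.         491.05357492 194.67223827]
 [  0.           0.           1.        ]] [0.05698515 0.         0.         0.         0.        ] [-0.46395191 -1.09485197  0.92742825] [[ 0.76032596 -0.32432743  0.56277541]
 [-0.64950095 -0.38932721  0.65312544]
 [ 0.00727728 -0.86211139 -0.50666656]]
top [[445.19462608   0.         260.99349247]
 [  0.         445.19462608 189.81963178]
 [  0.           0.           1.        ]] [-0.05286223  0.          0.          0.          0.        ] [0.24428694 0.03456555 1.32602167] [[ 0.00291573 -0.98280822  0.18460633]
 [-0.99995154 -0.00460137 -0.00870325]
 [ 0.00940307 -0.18457201 -0.98277401]]
```

View pics/top0.png

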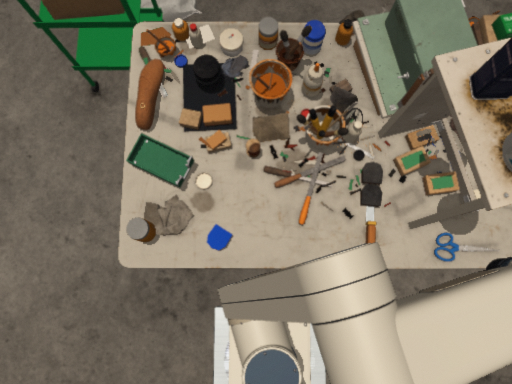

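View pics/scene0.png

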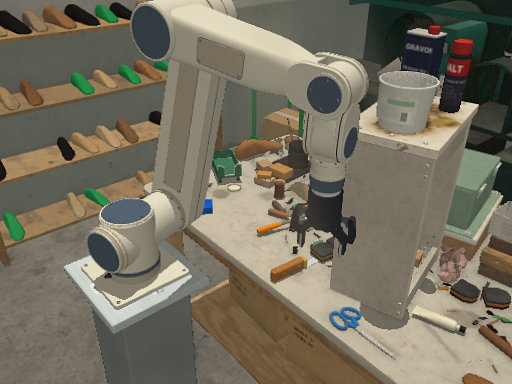

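Top view: the shovel has its handle end near (371,242) and black heels near (371,180). The tray spans roughly (128..193, 135..187), and the spool looks to be at (203,182) or (255,148). I'll zoom in.

```bash
cat > h.py <<'E'
import numpy as np,cv2
def unproj(c,px,z):
    p=cv2.undistortPoints(np.array(px,float).reshape(-1,1,2),c['K'],c['D']).reshape(-1,2)
    d=np.c_[p,np.ones(len(p))]@np.array(c['rotation']).T
    o=np.array(c['position']); z=np.broadcast_to(z,len(p))
    return o+d*((z-o[2])/d[:,2])[:,None]
def proj(c,P):
    R=np.array(c['rotation']); t=-R.T@np.array(c['position'])
    return cv2.projectPoints(np.array(P,float).reshape(-1,1,3),cv2.Rodrigues(R.T)[0],t,np.array(c['K']),np.array(c['D']))[0].reshape(-1,2)
def load(n): return dict(np.load(n+'.npz'))
E
python3 - <<'E'
import cv2,numpy as np
f=cv2.imread('pics/top0.png')
a=cv2.resize(f[155:255,340:400],None,fx=6,fy=6,interpolation=cv2.INTER_CUBIC)
b=cv2.resize(f[125:225,120:193],None,fx=6,fy=6,interpolation=cv2.INTER_CUBIC)
cv2.imwrite('pics/crop0.png',np.hstack([a,b])[:, :800])
E
```

```text
(no output)
```

View pics/crop0.png

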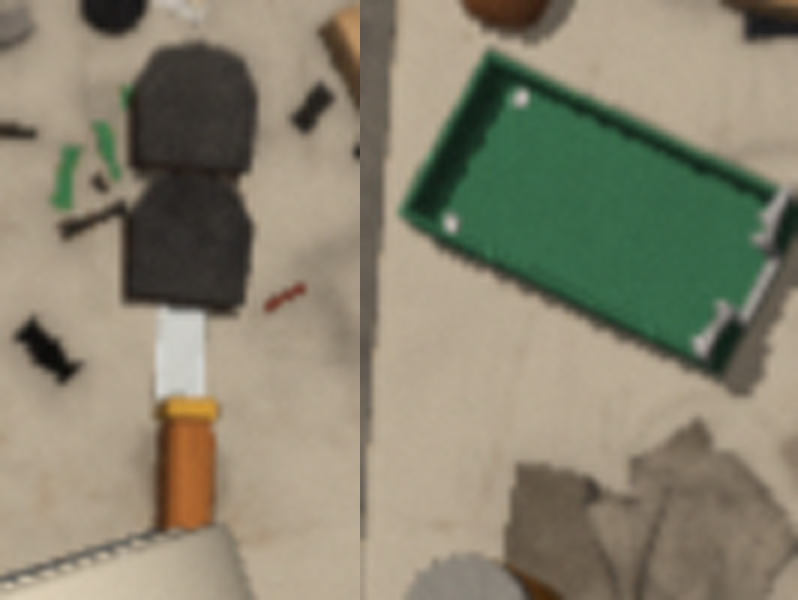

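Run:
```python
import cv2,numpy as np
f=cv2.imread('pics/scene0.png');t=cv2.imread('pics/top0.png')
a=cv2.resize(f[140:240,190:300],None,fx=4,fy=4,interpolation=cv2.INTER_CUBIC)
b=cv2.resize(t[135:235,170:260],None,fx=4,fy=4,interpolation=cv2.INTER_CUBIC)
cv2.imwrite('pics/crop1.png',np.hstack([a,b]))
from h import *
T=load('top')
u=lambda p,ox,oy:[((x+.5)/6-.5+ox,(y+.5)/6-.5+oy) for x,y in p]
S=u([(189,409),(187,303),(190,172),(198,42),(182,350),(188,425),(188,520)],340,155)
P=unproj(T,S,[.03,.027,.027,.027,.003,.035,.035]);print(P.round(4))
Q=u([(492,52),(405,212),(722,372),(798,190),(757,288)],120-60,125)
print(unproj(T,Q,[.0605,.0605,.0605,.0605,.0345]).round(4))
```

```text
[[ 0.3908 -0.3007  0.03  ]
 [ 0.4437 -0.3027  0.027 ]
 [ 0.5099 -0.307   0.027 ]
 [ 0.5767 -0.314   0.027 ]
 [ 0.4236 -0.3054  0.003 ]
 [ 0.3824 -0.2986  0.035 ]
 [ 0.3362 -0.2968  0.035 ]]
[[0.6513 0.3785 0.0605]
 [0.5695 0.4168 0.0605]
 [0.4904 0.2582 0.0605]
 [0.5813 0.2244 0.0605]
 [0.538  0.247  0.0345]]
```

View pics/crop1.png

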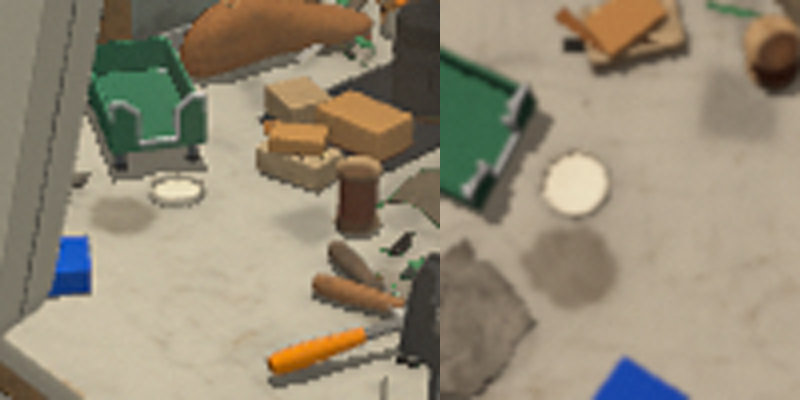

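The white disc at about (205,182) is a low dish. The wooden spool is at about (254,148), well away from the approach path. The tray is open toward the robot's right, with the notch at about (186,173). Next I'll move above the handle.

```bash
python3 -m creep '{"travel":[[0.039,-0.025,0.01],[0.039,-0.025,0.02],[0.039,-0.025,0.02],[0.039,-0.025,0.02],[0.038,-0.024,0.02],[0,0,0],[0,0,0],[0,0,0]],"turn":[[0,0,0],[0,0,0],[0,0,0],[0,0,0],[0,0,0],[0,0,0.128],[0,0,0.128],[0,0,0.128]],"gripper":[0,0,0,0,0,0,0,0]}' 120
python3 -m creep '{"travel":[[0,0,0],[0,0,0],[0,0,0]],"turn":[[0,0,0.127],[0,0,0],[0,0,0]],"gripper":[0,0,0]}'
cat > wr.py <<'E'
from rig import ctrl
import numpy as np,cv2,sys
from h import *
def wrist(name=None):
    s=ctrl.state(); c=ctrl.camera('wrist'); T=np.eye(4); T[:3,:3]=s['tcp_rot'];T[:3,3]=s['position']
    M=T@np.array(c['hand_eye']); d=dict(K=np.array(c['K']),D=np.array(c['D']),position=M[:3,3],rotation=M[:3,:3])
    if name: cv2.imwrite(f'pics/{name}.png',c['frame']); np.savez(name+'.npz',**d)
    return c['frame'],d
if __name__=='__main__':
    f,d=wrist(sys.argv[1]); print(ctrl.state()['position'],ctrl.state()['joint_pos'],d['position'])
E
python3 wr.py w0
```

```text
time: 0.9
position: [0.3598, -0.2993, 0.1415]
tcp_rot: [[0.998, 0.063, -0.0], [0.063, -0.998, 0.001], [-0.0, -0.001, -1.0]]
force: [0.2, -0.4, -0.1]
grip_width: 0.0855
finger_force: 0.0
time: 1.2
position: [0.3595, -0.2999, 0.1417]
tcp_rot: [[0.998, -0.057, -0.0], [-0.057, -0.998, 0.0], [-0.0, -0.0, -1.0]]
force: [-0.8, 0.2, 0.1]
grip_width: 0.0858
finger_force: 0.0
[ 0.35946882 -0.29994552  0.14170803] [-5.01285737e+01  9.58399283e+00 -1.91669171e+01  6.12663361e+01
  3.38541202e-04  1.33128617e+02] [ 0.43047095 -0.30219588  0.28411136]
```

View pics/w0.png

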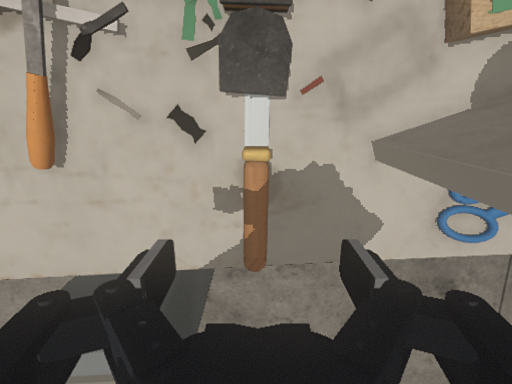

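Wrist view: handle axis runs from the end at (255,270) to the ferrule at (257,155) and neck top at (257,97).

Run:
```python
from h import *
d=load('w0')
P=unproj(d,[(255,268),(256,165),(257,155),(257,97),(257,50)],[.035,.035,.03,.027,.027]);print(P.round(4))
v=P[2]-P[0];print(np.degrees(np.arctan2(v[1],v[0])))
```

```text
[[ 0.2796 -0.2917  0.035 ]
 [ 0.3847 -0.2987  0.035 ]
 [ 0.393  -0.3     0.03  ]
 [ 0.4431 -0.3028  0.027 ]
 [ 0.48   -0.3049  0.027 ]]
-4.211857338759897
```

```bash
python3 -m creep '{"travel":[[0.001,-0.0025,0.035],[0,0,0.035],[0,0,0.03],[0,0,0.02],[0,0,0.013],[0,0,0.005],[0,0,0],[0,0,0]],"turn":[[0,0,0.01],[0,0,0],[0,0,0],[0,0,0],[0,0,0],[0,0,0],[0,0,0],[0,0,0]],"gripper":[0,0,0,0,0,0,0,0]}' 40
python3 -m creep '{"travel":[[0,0,0],[0,0,0],[0,0,0],[0,0,0],[0,0,0],[0,0,0],[0,0,0],[0,0,0]],"turn":[[0,0,0],[0,0,0],[0,0,0],[0,0,0],[0,0,0],[0,0,0],[0,0,0],[0,0,0]],"gripper":[0.3,0.5,0.6,0.65,0.7,0.75,0.8,0.85]}' 40
```

```text
time: 2.05
position: [0.361, -0.2979, 0.0044]
tcp_rot: [[0.998, -0.069, 0.0], [-0.069, -0.998, -0.001], [0.001, 0.001, -1.0]]
force: [-0.3, -0.6, 0.8]
grip_width: 0.0855
finger_force: 0.0
time: 2.85
position: [0.3608, -0.2977, 0.0041]
tcp_rot: [[0.998, -0.07, 0.0], [-0.07, -0.998, -0.0], [0.0, 0.0, -1.0]]
force: [-1.3, -0.5, 5.0]
grip_width: 0.0234
finger_force: 40.1
```

Gripped. I'll raise the grip to 110 N and lift gently.

```bash
python3 -m creep '{"travel":[[0,0,0],[0,0,0],[0,0,0],[0,0,-0.002],[0,0,-0.004],[0,0,-0.007],[0,0,-0.01],[0,0,-0.012]],"turn":[[0,0,0],[0,0,0],[0,0,0],[0,0,0],[0,0,0],[0,0,0],[0,0,0],[0,0,0]],"gripper":[1,1,1,1,1,1,1,1]}' 110
python3 -m creep '{"travel":[[0,0,-0.012],[0,0,-0.012],[0,0,-0.012],[0,0,-0.012],[0,0,-0.012],[0,0,-0.012],[0,0,-0.01],[0,0,-0.004]],"turn":[[0,0,0],[0,0,0],[0,0,0],[0,0,0],[0,0,0],[0,0,0],[0,0,0],[0,0,0]],"gripper":[1,1,1,1,1,1,1,1]}'
python3 wr.py w1
```

```text
time: 3.65
position: [0.3605, -0.2974, 0.0395]
tcp_rot: [[0.998, -0.07, -0.0], [-0.07, -0.998, 0.0], [-0.0, -0.0, -1.0]]
force: [0.8, 0.4, -2.5]
grip_width: 0.0223
finger_force: 108.0
time: 4.45
position: [0.3609, -0.2978, 0.1262]
tcp_rot: [[0.998, -0.07, 0.001], [-0.07, -0.998, -0.001], [0.001, 0.001, -1.0]]
force: [0.3, -0.2, -2.8]
grip_width: 0.0224
finger_force: 108.1
[ 0.36098635 -0.29784484  0.12616628] [-4.98165630e+01  1.01796386e+01 -2.08788997e+01  5.88434648e+01
  1.32521293e-03  1.34204097e+02] [ 0.43169431 -0.30085897  0.26868354]
```

View pics/w1.png

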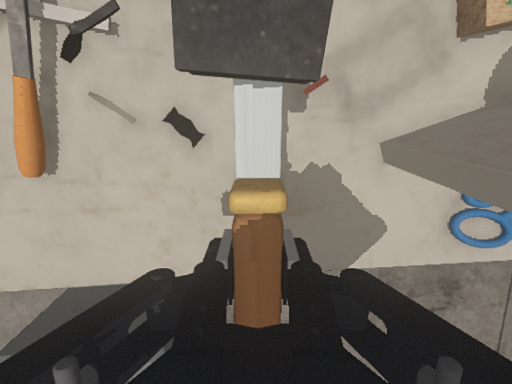

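Held: neck spans (236..282,178) to (235..283,82), ferrule (229..287,180..213). Now checking the pitch and yaw of the shovel in the hand.

Run:
```python
from h import *
d=load('w1');f=d['K'][0,0];print(f)
tz=.1262; u=tz-.0041
P=unproj(d,[(258.5,180),(258,212),(259,81),(260,70),(258.5,82),(259,178),(257,324),(258,222)],[u+.03,u+.03,u+.003,u+.027,u+.003,u+.003,u+.035,u+.035])
R=np.array([[.998,-.07,0],[-.07,-.998,0],[0,0,-1]])
print(((P-[.3609,-.2978,tz])@R).round(4))
```

```text
278.10327154481905
[[ 0.043  -0.0011 -0.0259]
 [ 0.0284 -0.0013 -0.0259]
 [ 0.0854 -0.0008  0.0011]
 [ 0.087  -0.0006 -0.0229]
 [ 0.085  -0.001   0.0011]
 [ 0.0377 -0.0007  0.0011]
 [-0.027  -0.0017 -0.0309]
 [ 0.0257 -0.0013 -0.0309]]
```

```bash
python3 -m creep '{"travel":[[0,0,-0.003],[0,0,-0.005],[0,0,-0.005],[0,0,-0.005],[0,0,-0.004],[0,0,-0.002],[0,0,0],[0,0,0]],"turn":[[0,0,-0.03],[0,0,-0.06],[0,0,-0.08],[0,0,-0.08],[0,0,-0.08],[0,0,-0.08],[0,0,-0.08],[0,0,-0.08]],"gripper":[1,1,1,1,1,1,1,1]}'
python3 -m creep '{"travel":[[0,0,0],[0,0,0],[0,0,0],[0,0,0],[0,0,0],[0,0,0],[0,0,0],[0,0,0]],"turn":[[0,0,-0.08],[0,0,-0.08],[0,0,-0.08],[0,0,-0.08],[0,0,-0.08],[0,0,-0.08],[0,0,-0.08],[0,0,-0.069]],"gripper":[1,1,1,1,1,1,1,1]}'
python3 -m creep '{"travel":[[0,0,0],[0,0,0],[0,0,0],[0,0,0]],"turn":[[0,0,-0.05],[0,0,-0.03],[0,0,0],[0,0,0]],"gripper":[1,1,1,1]}'
```

```text
time: 5.3
position: [0.3606, -0.2974, 0.1485]
tcp_rot: [[0.876, 0.482, -0.0], [0.482, -0.876, 0.0], [-0.0, -0.001, -1.0]]
force: [-0.1, 0.4, -2.4]
grip_width: 0.0226
finger_force: 108.0
time: 6.1
position: [0.3606, -0.2974, 0.1484]
tcp_rot: [[0.425, 0.905, -0.0], [0.905, -0.425, 0.001], [0.0, -0.001, -1.0]]
force: [-0.0, 0.6, -2.8]
grip_width: 0.0227
finger_force: 108.0
time: 6.5
position: [0.3607, -0.2975, 0.1487]
tcp_rot: [[0.355, 0.935, -0.0], [0.935, -0.355, 0.0], [0.0, -0.0, -1.0]]
force: [0.7, 0.1, -3.7]
grip_width: 0.0224
finger_force: 108.0
```

```bash
python3 -m creep '{"travel":[[0,0,0],[0,0,0],[0,0,0],[0.01,-0.001,0],[0.02,-0.003,0],[0.03,-0.005,0],[0.04,-0.006,0],[0.04,-0.006,0]],"turn":[[0,0,0.03],[0,0,0.03],[0,0,0.019],[0,0,0],[0,0,0],[0,0,0],[0,0,0],[0,0,0]],"gripper":[1,1,1,1,1,1,1,1]}'
python3 -m creep '{"travel":[[0.04,-0.006,0],[0.04,-0.006,0],[0.04,-0.006,0],[0.04,-0.006,0],[0.04,-0.006,0],[0.04,-0.006,0],[0.04,-0.006,0],[0.03,-0.004,0]],"turn":[[0,0,0],[0,0,0],[0,0,0],[0,0,0],[0,0,0],[0,0,0],[0,0,0],[0,0,0]],"gripper":[1,1,1,1,1,1,1,1]}'
python3 -m creep '{"travel":[[0.02,-0.002,0],[0.015,-0.002,0],[0.01,-0.001,0],[0,0,0.01],[0,0,0.01],[0,0,0.01],[0,0,0.005],[0,0,0]],"turn":[[0,0,0],[0,0,0],[0,0,0],[0,0,0],[0,0,0],[0,0,0],[0,0,0],[0,0,0]],"gripper":[1,1,1,1,1,1,1,1]}'
python3 wr.py w2
```

```text
time: 7.3
position: [0.4015, -0.1603, 0.1488]
tcp_rot: [[0.427, 0.904, 0.0], [0.904, -0.427, 0.0], [0.0, 0.0, -1.0]]
force: [0.8, 0.2, -3.8]
grip_width: 0.0223
finger_force: 108.0
time: 8.1
position: [0.492, 0.1409, 0.1488]
tcp_rot: [[0.425, 0.905, -0.0], [0.905, -0.425, 0.0], [0.0, -0.0, -1.0]]
force: [1.3, -0.4, -2.8]
grip_width: 0.0223
finger_force: 108.0
time: 8.9
position: [0.5063, 0.1801, 0.1128]
tcp_rot: [[0.428, 0.904, -0.002], [0.904, -0.428, -0.0], [-0.001, -0.001, -1.0]]
force: [-0.0, -0.1, -3.7]
grip_width: 0.0225
finger_force: 108.1
[0.50665064 0.18032335 0.11343865] [ 1.06477832e+01  1.72146014e+01 -1.31614813e+01  5.96756795e+01
  7.99640916e-04  1.25956919e+02] [0.53697487 0.24615782 0.25516228]
```

View pics/w2.png

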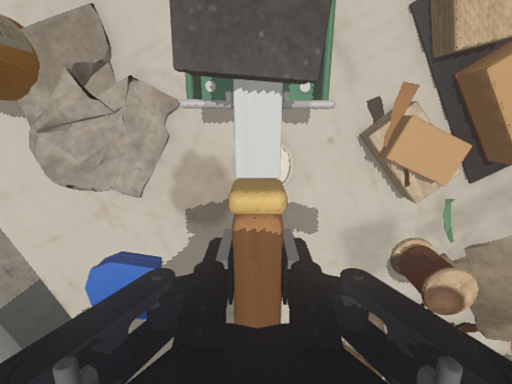

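The front rim runs (181,103) to (334,103) with the neck over its middle, nearly aligned. Computing the offsets now.

Run:
```python
from h import *
d=load('w2')
p=np.array([.50665,.18032,.11344]); R=np.array([[.428,.904,0],[.904,-.428,0],[0,0,-1]]); u=p[2]-.0041
P=unproj(d,[(181,104),(334,103.5),(209,86),(306,87),(259,103),(259,178),(257,324),(259,81),(187,60),(331,60)],[.0785]*4+[u+.003]*2+[u+.035]+[u+.003]+[.0605]*2)
print(((P-p)@R).round(4)); print(P[:2].round(4))
```

```text
[[ 7.680e-02 -4.690e-02  3.490e-02]
 [ 7.720e-02  4.540e-02  3.490e-02]
 [ 8.700e-02 -2.960e-02  3.490e-02]
 [ 8.650e-02  2.800e-02  3.490e-02]
 [ 7.660e-02 -0.000e+00  1.100e-03]
 [ 3.900e-02  1.000e-04  1.100e-03]
 [-2.530e-02 -8.000e-04 -3.090e-02]
 [ 8.650e-02 -1.000e-04  1.100e-03]
 [ 1.039e-01 -4.570e-02  5.290e-02]
 [ 1.040e-01  4.600e-02  5.290e-02]]
[[0.4971 0.2698 0.0785]
 [0.5807 0.2307 0.0785]]
```

```bash
python3 -m creep '{"travel":[[0.003,-0.001,0],[0.006,0,0],[0.004,0,0],[0,0,0],[0,0,0.004],[0,0,0.006],[0,0,0.006],[0,0,0.006]],"turn":[[0,0,0],[0,0,0],[0,0,0],[0,0,0],[0,0,0],[0,0,0],[0,0,0],[0,0,0]],"gripper":[1,1,1,1,1,1,1,1]}'
python3 wr.py w3
python3 - <<'E'
import cv2
cv2.imwrite('pics/w3c.png',cv2.resize(cv2.imread('pics/w3.png')[0:220,150:370],None,fx=2.5,fy=2.5))
E
```

```text
time: 9.75
position: [0.5113, 0.1929, 0.0911]
tcp_rot: [[0.427, 0.904, -0.0], [0.904, -0.427, -0.0], [-0.0, -0.0, -1.0]]
force: [0.4, 0.2, -3.4]
grip_width: 0.0224
finger_force: 108.1
[0.51090169 0.19278082 0.09013379] [ 1.18671257e+01  1.90561932e+01 -1.41444465e+01  5.69048793e+01
 -5.19052703e-04  1.27141534e+02] [0.54175229 0.25887727 0.23349773]
```

View pics/w3c.png

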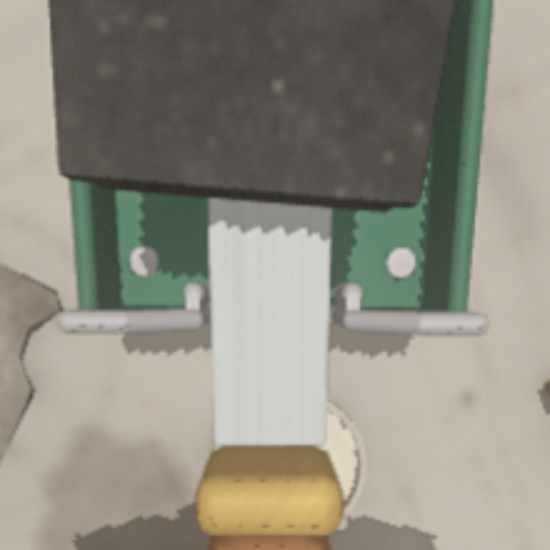

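Neck centre at x≈270 against the notch centre at ≈273 in this crop, about 0.7 mm off. Heel_a clears the walls by several mm, so I'll lower.

```bash
python3 -m creep '{"travel":[[0,0.0006,0.004],[0,0,0.007],[0,0,0.008],[0,0,0.008],[0,0,0.007],[0,0,0.006],[0,0,0.004],[0,0,0]],"turn":[[0,0,0],[0,0,0],[0,0,0],[0,0,0],[0,0,0],[0,0,0],[0,0,0],[0,0,0]],"gripper":[1,1,1,1,1,1,1,1]}'
python3 -m creep '{"travel":[[0,0,0.002],[0,0,0.002],[0,0,0.001],[0,0,0],[0,0,0],[0,0,0]],"turn":[[0,0,0],[0,0,0],[0,0,0],[0,0,0],[0,0,0],[0,0,0]],"gripper":[1,1,1,1,1,1]}'
python3 wr.py w4
python3 - <<'E'
import cv2
cv2.imwrite('pics/w4c.png',cv2.resize(cv2.imread('pics/w4.png')[0:220,130:390],None,fx=2.5,fy=2.5))
E
```

```text
time: 10.6
position: [0.5118, 0.1927, 0.0472]
tcp_rot: [[0.427, 0.904, -0.001], [0.904, -0.427, -0.0], [-0.001, -0.001, -1.0]]
force: [0.5, 0.0, -3.9]
grip_width: 0.0226
finger_force: 108.1
time: 11.2
position: [0.5121, 0.1927, 0.0429]
tcp_rot: [[0.427, 0.904, 0.0], [0.904, -0.427, 0.0], [0.0, 0.0, -1.0]]
force: [0.7, 0.1, -2.8]
grip_width: 0.0225
finger_force: 108.1
[0.51214803 0.19276454 0.0429334 ] [ 1.18376994e+01  2.16041009e+01 -1.80697598e+01  5.03131364e+01
  5.55272446e-04  1.27103555e+02] [0.54248086 0.25872168 0.18537181]
```

View pics/w4c.png

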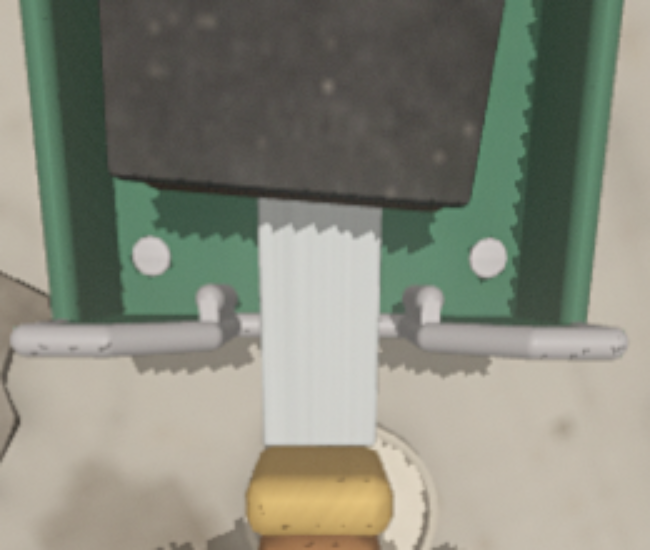

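Neck is in the notch with clearance on both sides. I'll lower 2 mm more and draw straight back.

```bash
python3 -m creep '{"travel":[[0,0,0.001],[0,0,0.001],[0,0,0],[0,0,0],[-0.002,0,0],[-0.004,0,0],[-0.006,0,0],[-0.007,0,0]],"turn":[[0,0,0],[0,0,0],[0,0,0],[0,0,0],[0,0,0],[0,0,0],[0,0,0],[0,0,0]],"gripper":[1,1,1,1,1,1,1,1]}'
python3 -m creep '{"travel":[[-0.007,0,0],[-0.007,0,0],[-0.007,0,0],[-0.007,0,0],[-0.007,0,0],[-0.007,0,0],[-0.005,0,0],[0,0,0]],"turn":[[0,0,0],[0,0,0],[0,0,0],[0,0,0],[0,0,0],[0,0,0],[0,0,0],[0,0,0]],"gripper":[1,1,1,1,1,1,1,1]}'
python3 wr.py w5
python3 - <<'E'
import cv2
cv2.imwrite('pics/w5c.png',cv2.resize(cv2.imread('pics/w5.png')[0:220,130:390],None,fx=2.5,fy=2.5))
E
```

```text
time: 12.05
position: [0.5037, 0.1751, 0.0408]
tcp_rot: [[0.427, 0.904, -0.0], [0.904, -0.427, -0.0], [-0.0, -0.0, -1.0]]
force: [0.7, 0.6, -3.4]
grip_width: 0.0228
finger_force: 108.1
time: 12.85
position: [0.4836, 0.1325, 0.0409]
tcp_rot: [[0.427, 0.904, -0.0], [0.904, -0.427, -0.0], [-0.0, -0.0, -1.0]]
force: [0.8, 0.7, -2.1]
grip_width: 0.0226
finger_force: 108.1
[0.48383266 0.13273281 0.04087941] [ 5.75009474e+00  1.79508694e+01 -2.43482434e+01  4.77005870e+01
 -1.96440302e-03  1.21050970e+02] [0.51404266 0.19846741 0.18332175]
```

View pics/w5c.png

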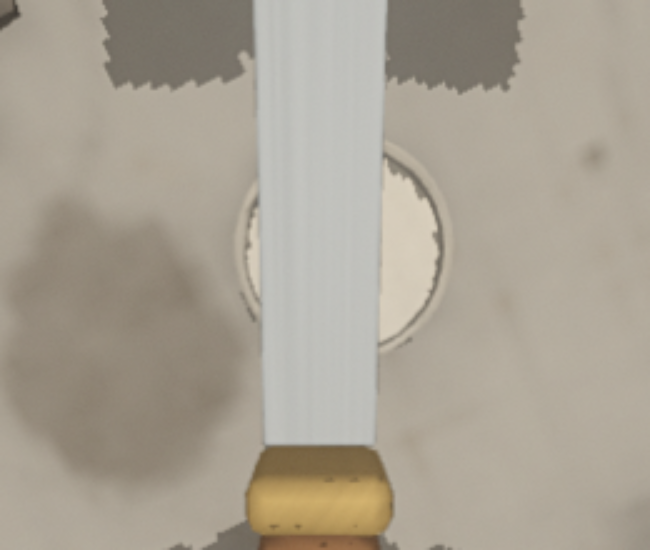

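Blade is bare well past the neck, so the rim is holding the heels back. Continuing until it's fully out.

```bash
python3 -m creep '{"travel":[[-0.004,0,0],[-0.007,0,0],[-0.007,0,0],[-0.007,0,0],[-0.007,0,0],[-0.007,0,0],[-0.007,0,0],[-0.007,0,0]],"turn":[[0,0,0],[0,0,0],[0,0,0],[0,0,0],[0,0,0],[0,0,0],[0,0,0],[0,0,0]],"gripper":[1,1,1,1,1,1,1,1]}'
python3 -m creep '{"travel":[[-0.007,0,0],[-0.007,0,0],[-0.007,0,0],[-0.007,0,0],[-0.01,0,0],[-0.015,0,0],[-0.015,0,0],[-0.01,0,0]],"turn":[[0,0,0],[0,0,0],[0,0,0],[0,0,0],[0,0,0],[0,0,0],[0,0,0],[0,0,0]],"gripper":[1,1,1,1,1,1,1,1]}'
python3 -m creep '{"travel":[[-0.005,0,-0.005],[0,0,-0.02],[0,0,-0.03],[0,0,-0.02],[0,0,0]],"turn":[[0,0,0],[0,0,0],[0,0,0],[0,0,0],[0,0,0]],"gripper":[1,1,1,1,1]}'
```

```text
time: 13.7
position: [0.461, 0.0846, 0.0409]
tcp_rot: [[0.427, 0.904, 0.0], [0.904, -0.427, 0.0], [0.0, 0.0, -1.0]]
force: [0.5, 0.8, -2.2]
grip_width: 0.0227
finger_force: 108.1
time: 14.5
position: [0.4274, 0.0136, 0.0408]
tcp_rot: [[0.427, 0.904, -0.0], [0.904, -0.427, -0.0], [-0.0, -0.0, -1.0]]
force: [-0.6, -0.4, -2.0]
grip_width: 0.023
finger_force: 108.1
time: 15.0
position: [0.4274, 0.0098, 0.1185]
tcp_rot: [[0.427, 0.904, 0.005], [0.904, -0.427, -0.001], [0.001, 0.005, -1.0]]
force: [-0.7, 0.1, -2.4]
grip_width: 0.0227
finger_force: 108.2
```

```bash
python3 -m creep '{"travel":[[-0.02,0.005,0],[-0.043,0.01,0],[-0.043,0.01,0],[-0.043,0.01,0],[-0.043,0.01,0],[-0.043,0.01,0],[-0.043,0.01,0],[-0.028,0.006,0]],"turn":[[0,0,0],[0,0,0],[0,0,0],[0,0,0],[0,0,0],[0,0,0],[0,0,0],[0,0,0]],"gripper":[1,1,1,1,1,1,1,1]}'
python3 -m creep '{"travel":[[0,0,0],[0,0,0],[0,0,0],[0,0,0],[0,0,0],[0,0,0],[0,0,0],[0,0,0]],"turn":[[0,0,0.1],[0,0,0.14],[0,0,0.14],[0,0,0.14],[0,0,0.14],[0,0,0.14],[0,0,0.14],[0,0,0.14]],"gripper":[1,1,1,1,1,1,1,1]}'
python3 -m creep '{"travel":[[0,0,0],[0,0,0],[0,0,0]],"turn":[[0,0,0.12],[0,0,0],[0,0,0]],"gripper":[1,1,1]}'
python3 - <<'E'
from rig import ctrl
import cv2,numpy as np
from h import *
c=ctrl.camera('top');f=c['frame'];cv2.imwrite('pics/top1.png',f);g=cv2.imread('pics/top0.png')
s=ctrl.state();print(s['position'],s['tcp_rot'])
def green(i):
    h=cv2.cvtColor(i,cv2.COLOR_BGR2HSV);m=cv2.inRange(h,(60,90,30),(85,255,255));m[:125]=0;m[200:]=0;m[:,:115]=0;m[:,200:]=0;return m
for i in(g,f):
    m=green(i);y,x=np.nonzero(m);r=cv2.minAreaRect(np.c_[x,y].astype(np.float32));print(len(x),r)
r=cv2.minAreaRect(np.c_[np.nonzero(green(g))[::-1]].astype(np.float32))
box=np.zeros(g.shape[:2],np.uint8);cv2.fillPoly(box,[cv2.boxPoints((r[0],(r[1][0]-8,r[1][1]-8),r[2])).astype(int)],255)
d=((np.abs(f.astype(int)-g).sum(2)>60)&(box>0)).astype(np.uint8)
n,l,st,ce=cv2.connectedComponentsWithStats(d)
for k in range(1,n):
    if st[k,4]>30: print(st[k],ce[k])
for row in range(130,192,2): print(row,''.join('#' if d[row,q] else ('.' if box[row,q] else ' ') for q in range(122,200)))
E
```

```text
time: 15.8
position: [0.3585, -0.2995, 0.115]
tcp_rot: [[0.428, 0.904, -0.0], [0.904, -0.428, 0.0], [-0.0, -0.0, -1.0]]
force: [0.6, -0.1, -1.7]
grip_width: 0.0221
finger_force: 108.2
time: 16.6
position: [0.3592, -0.2966, 0.1149]
tcp_rot: [[0.999, 0.044, -0.001], [0.044, -0.999, 0.001], [-0.001, -0.001, -1.0]]
force: [0.4, -0.3, -1.8]
grip_width: 0.0228
finger_force: 108.3
time: 16.9
position: [0.3593, -0.2967, 0.1153]
tcp_rot: [[0.998, -0.066, -0.0], [-0.066, -0.998, 0.001], [-0.001, -0.001, -1.0]]
force: [-0.7, 0.8, -0.9]
grip_width: 0.0227
finger_force: 108.3
[ 0.35933217 -0.29679906  0.11538756] [[ 9.97766651e-01 -6.67948618e-02 -3.94567395e-04]
 [-6.67946522e-02 -9.97766607e-01  5.22526988e-04]
 [-4.28588288e-04 -4.95005011e-04 -9.99999786e-01]]
1670 ((159.89923095703125, 159.74777221679688), (58.93217849731445, 31.3348331451416), 25.70995330810547)
831 ((159.87127685546875, 159.73097229003906), (58.90849304199219, 31.36404037475586), 25.769329071044922)
[143 146  43  35 817] [163.65483476 162.4504284 ]
130                                                                        
[... 1718 characters left out ...]
##############                  
174                                         ..#################                   
176                                             #############.                    
178                                                 #########                     
180                                                     ####                      
182                                                                               
184                                                                               
186                                                                               
188                                                                               
190
```

The tray hasn't moved, and the heels lie end to end inside it. Now lowering the shovel to its original spot and measuring the heels.

```bash
python3 -m creep '{"travel":[[0,0,0.01],[0,0,0.02],[0,0,0.025],[0,0,0.025],[0,0,0.015],[0,0,0.008],[0,0,0.004],[0,0,0.002]],"turn":[[0,0,0],[0,0,0],[0,0,0],[0,0,0],[0,0,0],[0,0,0],[0,0,0],[0,0,0]],"gripper":[1,1,1,1,1,1,1,1]}'
python3 -m creep '{"travel":[[0,0,0.001],[0,0,0.001],[0,0,0]],"turn":[[0,0,0],[0,0,0],[0,0,0]],"gripper":[1,1,1]}'
python3 - <<'E'
import cv2,numpy as np
from h import *
T=load('top');f=cv2.imread('pics/top1.png')
h=cv2.cvtColor(f,cv2.COLOR_BGR2HSV);g=cv2.imread('pics/top0.png')
d=((np.abs(f.astype(int)-g).sum(2)>60)&(h[:,:,1]<90)).astype(np.uint8);d[:135]=0;d[190:]=0;d[:,:125]=0;d[:,200:]=0
n,l,st,ce=cv2.connectedComponentsWithStats(d);k=1+np.argmax(st[1:,4]);y,x=np.nonzero(l==k)
P=unproj(T,np.c_[x,y],.052)
# tray frame: notch from wrist fit
a=np.radians(64.9);ex=np.array([np.cos(a),np.sin(a)]);ey=np.array([-ex[1],ex[0]])
N=np.array([.5389,.2503]);C=N+.085*ex;print('C',C)
q=np.c_[(P[:,:2]-C)@ex,(P[:,:2]-C)@ey]
print(len(q),np.percentile(q,[0,2,50,98,100],axis=0).round(4).tolist())
for lo in np.arange(-.085,.075,.008):
    w=q[(q[:,0]>lo)&(q[:,0]<lo+.008)]
    if len(w): print(round(lo+.004,3),len(w),w[:,1].min().round(4),w[:,1].max().round(4))
E
```

```text
time: 17.75
position: [0.3595, -0.297, 0.0067]
tcp_rot: [[0.998, -0.07, 0.0], [-0.07, -0.998, -0.0], [0.0, 0.0, -1.0]]
force: [0.3, 0.9, -1.7]
grip_width: 0.0225
finger_force: 108.3
time: 18.05
position: [0.3596, -0.2972, 0.0052]
tcp_rot: [[0.998, -0.07, 0.0], [-0.07, -0.998, -0.001], [0.001, 0.001, -1.0]]
force: [0.3, -0.5, -1.5]
grip_width: 0.0223
finger_force: 108.3
C [0.57495695 0.32727335]
824 [[-0.0898, -0.0322], [-0.0825, -0.0274], [-0.0218, 0.0017], [0.0414, 0.0328], [0.0467, 0.0362]]
-0.081 33 -0.023 0.0326
-0.073 54 -0.0232 0.0351
-0.065 55 -0.0234 0.0362
-0.057 57 -0.025 0.0361
-0.049 57 -0.0264 0.0359
-0.041 57 -0.0266 0.0358
-0.033 50 -0.0228 0.033
-0.025 44 -0.0217 0.0275
-0.017 43 -0.0246 0.0286
-0.009 53 -0.0275 0.0311
-0.001 54 -0.0291 0.0296
0.007 54 -0.032 0.0294
0.015 55 -0.0322 0.0293
0.023 52 -0.0309 0.0264
0.031 46 -0.0285 0.0236
0.039 38 -0.0273 0.0208
0.047 12 -0.0127 0.014
```

```bash
python3 -m creep '{"travel":[[0,0,0.001],[0,0,0],[0,0,0],[0,0,0],[0,0,0],[0,0,0],[0,0,0],[0,0,0]],"turn":[[0,0,0],[0,0,0],[0,0,0],[0,0,0],[0,0,0],[0,0,0],[0,0,0],[0,0,0]],"gripper":[1,1,0.6,0.5,0.4,0.2,0,0]}' 20
python3 -m creep '{"travel":[[0,0,0],[0,0,0],[0,0,-0.01],[0,0,-0.03],[0,0,-0.04],[0,0,-0.04],[0,0,-0.03],[0,0,0]],"turn":[[0,0,0],[0,0,0],[0,0,0],[0,0,0],[0,0,0],[0,0,0],[0,0,0],[0,0,0]],"gripper":[0,0,0,0,0,0,0,0]}'
python3 - <<'E'
import cv2,numpy as np
from h import *
from wr import wrist
T=load('top')
print(unproj(T,[(159.88,159.74)],.058))
f,d=wrist('w6')
h=cv2.cvtColor(f,cv2.COLOR_BGR2HSV)
# expected features of the shovel if lying flat: bright neck / gold ferrule / handle
for nm,lo,hi in(('ferrule',(18,110,100),(32,255,255)),('handle',(5,120,60),(16,255,255))):
    m=cv2.inRange(h,lo,hi);n,l,st,ce=cv2.connectedComponentsWithStats(m)
    for k in np.argsort(-st[1:,4])[:2]+1: print(nm,st[k],ce[k])
print(d['position'])
for x,z in((-169,.035),(-49,.03),(0,.003),(125,.003)):
    a=np.radians(-4.2);o=np.array([.3595,-.2972])+.082*np.array([np.cos(a),np.sin(a)])
    print(x,proj(d,[[*(o+x/1000*np.array([np.cos(a),np.sin(a)])),z]]).round(1))
E
```

```text
time: 18.85
position: [0.3594, -0.297, 0.0038]
tcp_rot: [[0.998, -0.07, -0.0], [-0.07, -0.998, -0.0], [-0.0, 0.0, -1.0]]
force: [-0.0, 0.5, -0.1]
grip_width: 0.0852
finger_force: 0.0
time: 19.65
position: [0.3607, -0.2984, 0.1585]
tcp_rot: [[0.998, -0.07, 0.005], [-0.07, -0.998, -0.006], [0.005, 0.005, -1.0]]
force: [0.6, -0.0, -0.4]
grip_width: 0.0852
finger_force: 0.0
[[0.57099745 0.32066316 0.058     ]]
ferrule [243 148  26  14 318] [255.46855346 154.22955975]
handle [ 245  161   22  104 1937] [255.61228704 211.67320599]
handle [  41   80   26   91 1904] [ 52.74369748 127.25945378]
[ 0.4308992  -0.30074263  0.30127602]
-169 [[256.7 267. ]]
-49 [[257.1 154.9]]
0 [[257.1 103.1]]
125 [[257.7 -45.9]]
```

The shovel lies flat where expected. Relative to the tray's imaged centre, heel_a is at about -43 mm and heel_b at about +20 mm, both centred sideways within 5 mm. Handing in.

```bash
python3 -c "
from rig import ctrl
print(ctrl.finish_job())"
```

```text
the job is handed in; nothing more can be done
None
```

The job is handed in, with no verdict returned: both heels were scraped off in the tray, the tray did not move, and the empty shovel lies on its original bare spot; heel flatness was only inferred from their footprint in the top camera.

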